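# Lock the open hatch stud on a mill's valve box

## Robot

A 7-joint arm with a two-finger parallel gripper is mounted at the origin on the work surface. World frame = base frame: x ahead of the robot, y to its left, z up, the work surface at z = 0. Lengths are in mm, angles in rad, forces in N, time in s.
With the tool pointing down it reaches from about 400 to 750 mm from the base axis. Payload 19.5 kg.
Tool frame: the origin (TCP) lies at the very end of the fingers, on their centre line; the grasp point (between the pads) lies 19 mm behind it; z points along the fingers, y is the direction in which the jaws open and shut (so a half turn about z gives the same grasp; the last joint's range is limited). The gripper opens to 85 mm and grips with 20 to 120 N. Pads are 22 mm wide; open, the fingers measure 114 mm over their backs; the gripper's body (76 mm by 85 mm) begins 54 mm behind the grasp point. The pads swing forward as they close: fully open they stand 13 mm farther back than shut.
Start: joints at [-1.153, 0.707, -0.028, 1.485, 0.022, 0.951, -0.075], TCP at [255.151, 515.26, 231.268] pointing down, gripper open.
Joint ranges: [-2.71, 2.71], [-0.32, 2.16], [-1.57, 1.52], [0, 2.45], [-1.46, 4.6], [0, 2.02], [-2.83, 2.83]. Speed limits (rad/s): [1.89, 1.89, 2.57, 2.57, 3.01, 3.01, 3.01].

## Interface

Orientations are given as a unit quaternion [x, y, z, w].
In Python, from plant import * gives the robot as it stands. Calls block until the motion is done:
- move_pose(position, orientation): joint-space move of the TCP to a pose.
- move_linear(position, rotation=None, vel=150, contact_N=None): straight line of the TCP; rotation=None keeps the orientation; vel is the mean speed in mm/s. With contact_N (N) it stops when the force on the tool has changed by that much, and returns True; else False.
- move_j(angles): joint-space move.
- gripper_to(opening, squeeze=None): finger opening in mm; squeeze is the grip in N (None keeps the last); returns when the fingers have stopped.
- hold(seconds).
- solve_ik(position, orientation): joint angles nearest the present ones, or None.
- snapshot(name): name is "scene" or "top" or "wrist"; returns a dict with "img" (384x512x3 uint8, blue, green, red), "vfov" (degrees; the focal length in pixels is half the picture's height over the tangent of half this angle, whatever the lens; pixels are square), "cx", "cy" (the principal point, pixels), "rvec" (rotation vector, rad) and "tvec" (3), from world to camera coordinates, as OpenCV has them. Camera axes: x right, y down, z forward; pixel columns grow to the right and rows downward; lengths in mm; the calibration is good to about 2 mm. The wrist camera is an equidistant fisheye: a pixel r from the principal point sees the ray r / f radians off the axis. A picture is of the moment at which its call begins. There is no depth.
A pose or a line that the arm cannot do raises IKError and nothing moves.
- close_job(): hands the job in, once; it reports no verdict.
Trained networks look in a picture, given as the dict that the camera call returned (one of the last four; its "shot" number tells which), for a name from the list of things; names that differ only in an ending like _2 or _b are one class to them, and where a whole thing is asked for, a point or a joint stands for the part that bears it (a point fixed in the world has none). Each returns a list of dicts, best first, with "conf" (0 to 1); they miss things now and then, are a little off and sometimes report something else, mostly with a low value. They report only what shows in the picture. A call takes as long as a camera call. They do not tell look-alikes from the thing itself.
- silhouettes(thing, picture): "pixels" (384x512 bool, what is visible of it) and "centre" ([row, column] in pixels, amid what is visible of it).
Readings, each from a call of its own:
- read_clock(): time.
- read_joint_pos(): joint angles.
- read_joint_vel(): joint speeds.
- read_effort(): joint torques, N m.
- read_eef_pos(): TCP position.
- read_ee_rot(): TCP orientation.
- read_force(): force on the tool from outside, world axes, zero at the start.
- read_wrist_torque(): the same for the moment, N m.
- read_finger_gap(): finger opening in mm.
Only numpy, scipy, OpenCV 4.12 (cv2) and the standard library are available. Lean on these libraries where they do the work, as an engineer would, in place of code of your own. Each camera call takes 0.05 s, during which the arm holds its last target.

## Task

Of the three valve boxes on the bench, one has its hatch stud unlocked: the black wing stands higher than on the others and lies along its box instead of across it. Push that stud in against its spring, turn it a quarter turn clockwise (seen from above) until it locks and stays down, and let go of it. Do not force it round before it is pushed in.

Things in the scene. Friction and masses are not known exactly. Their poses are not given: they have to be found in the camera images.
- hatch_box: Fixed white box with the unlocked stud, 130 x 96 mm (x, y), steel hatch on top at 80 mm above the bench. Origin: centre of the underside; z up, x along the long side from the hatch's hinge barrel to the end with a 20 mm pipe stub. Stud axis on the middle line, 22 mm from the origin towards +x. Two like boxes have studs already locked (wing across the box, 8 mm lower).
- stud_wing (a point): Grasp point in the stud's black wing, on its vertical axis. The wing is an upright bar 46 mm long (x), 14 mm thick (y), 40 mm high, on a round flange 48 mm across, 5 mm thick. The point is 24 mm above the flange's top face, 16 mm below the wing's top; unlocked, it is 129 mm above the bench and the flange's underside 20 mm above the hatch. z up; it moves and turns with the stud.
- stud_push (a joint): How far the stud is pushed in (m): 0 standing up (start), grows downward, stop at 0.018. A spring pushes it up with 4 N at 0, 11 N at the stop. A ledge inside blocks turning until it is pushed at least 0.012 (aim for 0.015). Turned past about 1.1 rad and let go, it springs back up into the locking notch and stays at about 0.008.
- stud_turn (a joint): Angle of the stud (rad): -0.08 to 0.08 at the start, wing along the box's x axis; grows as it is turned clockwise seen from above. Locks from about 1.1, stop at 1.65, so turn about 1.5 (a quarter turn). Turns easily (under 0.1 N m) while pushed in.
There are look-alikes about, which are no part of the job. Leave any pink or yellow look-alike of the hatch_box alone.

How it is judged:
By the outcome, as a careful person would: the job done as asked, in the order asked, and still so for the second after the job is handed in, with the robot touching nothing.
It also fails if it takes over 32 s, if anything falls off the work surface, if the arm or the gripper's body presses on something with over 40 N, if the wrist force passes 120 N, or if a joint passes its speed limit or range.

## Working session

There is one attempt and no reset: what is moved stays moved. The work goes in short steps, each a Python script; the robot and the scene stay as the last script left them, time stands still between calls to the robot, and variables do not carry over. Pictures are saved under pics/ and viewed, and the job is handed in when it is done.

```bash
mkdir -p pics; ls; python3 - <<'E'
from plant import *
import cv2,pickle
D={}
for n in ("scene","top","wrist"):
    s=snapshot(n); D[n]=s; cv2.imwrite(f"pics/a_{n}.png",s["img"])
    for t in ("hatch_box","stud_wing"):
        for r in silhouettes(t,s): print(n,t,r["conf"],r["centre"],r["pixels"].sum())
    print({k:s[k] for k in s if k!="img"})
pickle.dump(D,open("a.pkl","wb"))
print(read_clock(),read_ee_rot())
E
```

```text
pics
scene hatch_box 0.93 [175.2, 342.2] 1730
scene hatch_box 0.81 [205.2, 226.4] 1964
scene hatch_box 0.73 [290.6, 418.8] 3574
scene hatch_box 0.64 [268.8, 332.3] 2856
scene stud_wing 0.71 [274.7, 426.6] 503
scene stud_wing 0.66 [249.9, 337.3] 381
scene stud_wing 0.63 [187.6, 222.2] 232
scene stud_wing 0.6 [157.1, 349.4] 220
{'vfov': 46.06792951708093, 'cx': 255.38260218613226, 'cy': 188.70197172219665, 'rvec': array([ 1.55741564,  1.78907081, -0.93919034]), 'tvec': array([ -13.45512112, -135.93966837, 1543.83648449]), 'shot': 1}
top hatch_box 0.92 [120.4, 139.0] 1398
top hatch_box 0.87 [193.0, 278.6] 1263
top hatch_box 0.83 [137.4, 192.1] 1290
top hatch_box 0.78 [249.7, 182.1] 1260
top stud_wing 0.68 [124.2, 192.4] 186
top stud_wing 0.67 [186.8, 285.2] 178
top stud_wing 0.65 [240.2, 182.9] 177
top stud_wing 0.6 [108.1, 135.4] 179
{'vfov': 44.28752945290406, 'cx': 257.2993575273239, 'cy': 180.2284516810459, 'rvec': array([ 2.18041415, -2.19836167,  0.10343236]), 'tvec': array([  70.10047172,  408.27174556, 1574.82988485]), 'shot': 2}
wrist hatch_box 0.78 [327.3, 29.2] 923
wrist hatch_box 0.68 [205.8, 99.7] 9498
wrist hatch_box 0.57 [333.5, 328.0] 179
wrist stud_wing 0.73 [240.9, 77.6] 1694
{'vfov': 65.70646984690485, 'cx': 259.7000389221483, 'cy': 194.912439777712, 'rvec': array([-2.44994233, -1.52085075, -0.22541233]), 'tvec': array([-574.39716774,  -37.0546235 ,  378.07134322]), 'shot': 3}
0.45 [ 2.27890380e-01  9.73686788e-01 -1.11359684e-04 -3.10065198e-05]
```

```bash
python3 - <<'E'
import cv2
a=cv2.imread("pics/a_top.png")[60:300,90:350]; cv2.imwrite("pics/top_z.png",cv2.resize(a,(780,720)[:1]+(600,)) if 0 else cv2.resize(a,None,fx=2.5,fy=2.5,interpolation=2))
a=cv2.imread("pics/a_scene.png")[130:350,180:490]; cv2.imwrite("pics/scene_z.png",cv2.resize(a,None,fx=2.5,fy=2.5,interpolation=2))
E
```

```text
(no output)
```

View pics/top_z.png

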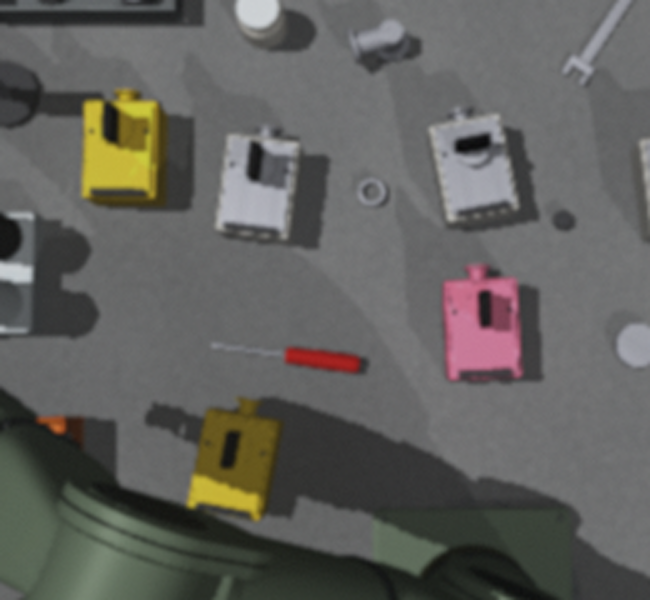

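View pics/scene_z.png

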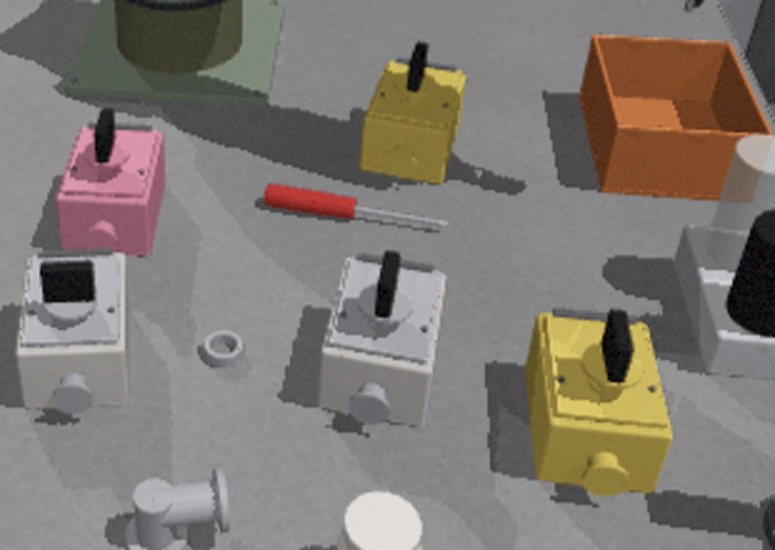

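View pics/a_wrist.png

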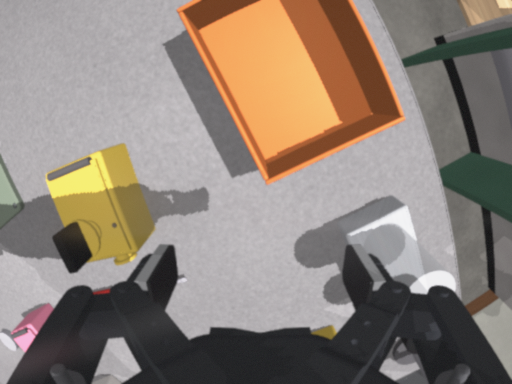

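The top view shows the white unlocked box at about (192,130), with its stud at row 124, col 192 and the pipe stub toward the top of the image. In the scene view its stud is at row 250, col 337. The other white box, at (279,187), has its wing across and is locked. The pink and yellow boxes are decoys. Next I'll get a coarse pose.

```bash
cat > h.py <<'E'
import numpy as np,cv2
from scipy.optimize import minimize,least_squares
from scipy.spatial.transform import Rotation as R
def f_of(s): return 192/np.tan(np.radians(s["vfov"]/2))
def proj(s,P,fish=False):
    P=np.atleast_2d(P).astype(float)
    C=P@cv2.Rodrigues(s["rvec"])[0].T+s["tvec"]
    f=f_of(s)
    if fish:
        r=np.hypot(C[:,0],C[:,1]);th=np.arctan2(r,C[:,2]);k=f*th/np.maximum(r,1e-9)
        return np.c_[C[:,0]*k+s["cx"],C[:,1]*k+s["cy"]]
    return np.c_[C[:,0]/C[:,2]*f+s["cx"],C[:,1]/C[:,2]*f+s["cy"]]
def ray(s,px,fish=False):
    f=f_of(s);u=(px[0]-s["cx"])/f;v=(px[1]-s["cy"])/f
    if fish:
        t=np.hypot(u,v);k=np.sin(t)/max(t,1e-9);d=np.array([u*k,v*k,np.cos(t)])
    else: d=np.array([u,v,1.])
    M=cv2.Rodrigues(s["rvec"])[0]
    return -M.T@s["tvec"],M.T@d
def at_z(s,px,z,fish=False):
    o,d=ray(s,px,fish);return o+d*(z-o[2])/d[2]
def bar(x0,x1,y0,y1,z0,z1): # box outline points, edges densely sampled
    t=np.linspace(0,1,9);p=[]
    for a in (0,1):
        for b in (0,1):
            for i in t:
                p+=[(i,a,b),(a,i,b),(a,b,i)]
    return np.array(p)*[x1-x0,y1-y0,z1-z0]+[x0,y0,z0]
def place(P,x,y,yaw):
    c,s=np.cos(yaw),np.sin(yaw);return P@np.array([[c,s,0],[-s,c,0],[0,0,1]])+[x,y,0]
E
python3 - <<'E'
from h import *;import pickle
D=pickle.load(open("a.pkl","rb"));T,S=D["top"],D["scene"]
print(at_z(T,(192.4,124.2),125),at_z(S,(337.3,249.9),125))
# yaw/pos from top image points: stub end to hinge; zoom coordinates of hatch-top corners
z=lambda x,y:(90+x/2.5,60+y/2.5)
P=[at_z(T,z(*p),80) for p in [(226,134),(299,139),(291,236),(217,230)]]
for p in P: print(p.round(1))
print(np.mean(P,0))
E
```

```text
[579.39370881 272.11039333 125.        ] [599.63395393 281.11856187 125.        ]
[623.6 316.7  80. ]
[616.5 221.6  80. ]
[489.  232.1  80. ]
[497.5 327.8  80. ]
[556.63408918 274.55039219  80.        ]
```

```bash
python3 - <<'E'
from h import *;import pickle
from plant import *
D=pickle.load(open("a.pkl","rb"));W=D["wrist"]
M=cv2.Rodrigues(W["rvec"])[0];cp=-M.T@W["tvec"]
Rt=R.from_quat(read_ee_rot()).as_matrix();p=np.array(read_eef_pos())
print("cam in tool",Rt.T@(cp-p),"axis",Rt.T@M.T[:,2], "Rt",Rt.round(2).tolist())
x,y,yaw=578,273,-0.08
for off in (np.pi/2,-np.pi/2,0,np.pi):
  for d in (0,-.75,-1.5):
    a=yaw+off+d
    # tool: z down; tool x axis at yaw a
    q=R.from_matrix(np.c_[[np.cos(a),np.sin(a),0],[np.sin(a),-np.cos(a),0],[0,0,-1]]).as_quat()
    for z in (110,330):
        j=solve_ik([x,y,z],q); print(round(off,2),d,z,None if j is None else np.round(j,2))
E
```

```text
cam in tool [  74.09427733   -0.70779642 -141.5706615 ] axis [-2.89588075e-01  5.68568543e-04  9.57151202e-01] Rt [[-0.9, 0.44, -0.0], [0.44, 0.9, -0.0], [0.0, -0.0, -1.0]]
1.57 0 110 [-0.58  0.96  0.2   1.36 -0.22  0.84 -0.4 ]
1.57 0 330 [-0.6   0.76  0.28  1.02 -0.2   1.38 -0.43]
1.57 -0.75 110 [-0.66  0.99  0.38  1.37 -0.42  0.87 -0.99]
1.57 -0.75 330 [-0.68  0.79  0.51  1.03 -0.36  1.4  -1.07]
1.57 -1.5 110 [-0.75  1.04  0.63  1.37 -0.67  0.95 -1.55]
1.57 -1.5 330 [-0.75  0.83  0.75  1.03 -0.53  1.45 -1.7 ]
-1.57 0 110 [-0.22  1.01 -0.63  1.35  0.64  0.99  2.08]
-1.57 0 330 [-0.25  0.79 -0.64  1.01  0.44  1.47  2.27]
-1.57 -0.75 110 [-0.31  0.98 -0.42  1.35  0.44  0.91  1.47]
-1.57 -0.75 330 [-0.33  0.76 -0.43  1.01  0.3   1.42  1.62]
-1.57 -1.5 110 [-0.4   0.96 -0.2   1.36  0.22  0.85  0.9 ]
-1.57 -1.5 330 [-0.41  0.75 -0.21  1.01  0.14  1.39  0.97]
0 0 110 [-0.76  1.04  0.65  1.37 -0.69  0.96 -1.6 ]
0 0 330 [-0.76  0.84  0.77  1.03 -0.55  1.46 -1.76]
0 -0.75 110 [-0.15  1.06 -0.84  1.35  0.82  1.09  2.78]
0 -0.75 330 [-0.85  0.99  1.3   1.03 -0.94  1.66 -2.27]
0 -1.5 110 [-0.21  1.02 -0.65  1.35  0.66  1.    2.14]
0 -1.5 330 [-0.25  0.8  -0.67  1.01  0.46  1.47  2.33]
3.14 0 110 [-0.41  0.95 -0.18  1.36  0.2   0.85  0.84]
3.14 0 330 [-0.42  0.75 -0.19  1.02  0.13  1.39  0.91]
3.14 -0.75 110 [-0.5   0.95  0.01  1.36 -0.01  0.83  0.26]
3.14 -0.75 330 [-0.5   0.75  0.03  1.02 -0.02  1.38  0.26]
3.14 -1.5 110 [-0.57  0.96  0.18  1.36 -0.2   0.83 -0.34]
3.14 -1.5 330 [-0.59  0.76  0.26  1.02 -0.18  1.38 -0.37]
```

```bash
cat >> h.py <<'E'
def q_of(a): return R.from_matrix(np.c_[[np.cos(a),np.sin(a),0],[np.sin(a),-np.cos(a),0],[0,0,-1]]).as_quat()
E
python3 - <<'E'
from h import *;import pickle
from plant import *
move_pose([570,273,270],q_of(-0.08+np.pi))
s=snapshot("wrist")
o=[(r["conf"],r["centre"],r["pixels"]) for t in ("hatch_box","stud_wing") for r in silhouettes(t,s)]
for a in o: print(a[:2],a[2].sum())
pickle.dump((s,o),open("b.pkl","wb"));cv2.imwrite("pics/b.png",cv2.resize(s["img"],(768,576)))
print(read_clock(),read_force())
E
```

```text
(0.94, [159.8, 263.0]) 9028
(0.7, [189.2, 395.0]) 8231
(0.65, [55.4, 51.0]) 7565
(0.71, [187.8, 261.9]) 1704
(0.69, [190.9, 260.6]) 1694
(0.67, [66.3, 19.9]) 1318
(0.65, [220.8, 414.3]) 1438
2.0833 [0.93852904 0.48925196 0.1774148 ]
```

View pics/b.png

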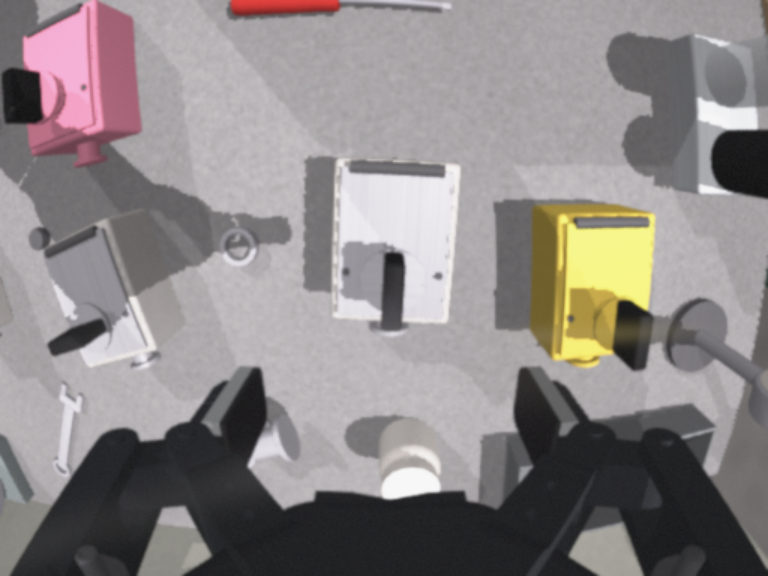

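The wrist view shows the white box at about (395,240) of 768, with its wing along the box at (393,290). It's centred between the fingers, and the hinge is at the top. I'll fit the wing and box models to the image.

```bash
cat > fit.py <<'E'
from h import *;import pickle
s,o=pickle.load(open("b.pkl","rb"))
g=s["img"].max(2)
m=(g<55).astype(np.uint8)
_,lab,st,ce=cv2.connectedComponentsWithStats(m)
for r in o: pass
c=lab[195,261];wm=lab==c; print("wing px",wm.sum(),st[c])
K=8
def iou(P,mask,sub):
    h=cv2.convexHull(((proj(s,P,True)-sub+.5)*K-.5).astype(np.float32)).astype(np.int32)
    im=np.zeros(mask.shape,np.uint8);cv2.fillConvexPoly(im,h,1)
    return (im&mask).sum()/max(1,(im|mask).sum())
def fit(Pm,mask,x0,steps):
    ys,xs=np.where(mask);sub=np.array([xs.min()-12,ys.min()-12]);n=[ys.max()+12,xs.max()+12]
    mk=cv2.resize(mask[sub[1]:n[0],sub[0]:n[1]].astype(np.float32),None,fx=K,fy=K,interpolation=cv2.INTER_LINEAR)>.5
    mk=mk.astype(np.uint8)
    r=minimize(lambda v:-iou(place(Pm,*v),mk,sub),x0,method="Nelder-Mead",options=dict(initial_simplex=np.array(x0)+np.vstack([np.zeros(3),np.diag(steps)]),xatol=1e-3,fatol=1e-5))
    return r.x,r.fun
w,e=fit(bar(-23,23,-7,7,105,145),wm,[578,273,-.08],[8,8,.1]); print("wing",w,e)
w2,e=fit(bar(-23,23,-7,7,97,137),wm,[578,273,-.08],[8,8,.1]); print("wing if locked height",w2,e)
# box top corners, by hand
pts=np.array([(336,158),(460,166),(446,323),(333,320)])/1.5
for p in pts: print(at_z(s,p,80,True).round(1))
B,e=fit(bar(-65,65,-48,48,0,80),o[0][2]|wm,[556,275,-.08],[8,8,.1]);print("box",B,e,"stud from box",B[:2]+22*np.array([np.cos(B[2]),np.sin(B[2])]))
E
python3 fit.py
```

```text
wing px 161276 [     0      0    512    384 161276]
wing [ 5.78e+02  2.73e+02 -8.00e-02] -0.0
wing if locked height [ 5.78e+02  2.73e+02 -8.00e-02] -0.0
[489.1 240.8  80. ]
[501.9 331.6  80. ]
[624.2 315.   80. ]
[614.5 225.3  80. ]
box [ 5.56e+02  2.75e+02 -8.00e-02] -0.0 stud from box [577.92963754 273.24187673]
```

```bash
python3 - <<'E'
import pickle
s,o=pickle.load(open("b.pkl","rb"));g=s["img"].max(2)
print(g[164:224:4,250:276:2])
E
sed -i 's/c=lab\[195,261\]/c=lab[200,261]/' fit.py; python3 fit.py
```

```text
[[159 158 158 140 150 152 186 225 232 234 233 233 233]
 [151 148 137 116  94  75  74  96 115 177 210 216 230]
 [160 161 152  81  28  29  29  29  29  72 218 234 235]
 [161 161 155  74  38  43  42  41  42  45 194 233 235]
 [159 160 149  62  46  51  53  57  61  57 177 231 233]
 [160 161 150  61  50  51  56  61  59  59 206 233 233]
 [158 159 147  60  52  55  56  61  59  67 214 233 234]
 [160 161 133  57  53  58  60  61  62  82 215 231 232]
 [157 158 116  58  61  61  63  64  64 101 217 228 229]
 [161 160 113  63  67  67  68  69  66 123 228 232 231]
 [172 159 111  67  70  73  73  70  69 133 227 230 228]
 [235 232 158  74  76  77  77  76  74 151 224 227 224]
 [225 223 135  77  80  80  81  79  76 184 231 233 233]
 [118 136  94  83  82  84  86  84  80 107 119 152 172]
 [160 162 155 138 130 135 139 138 158 186 189 173 173]]
wing px 161276 [     0      0    512    384 161276]
wing [ 5.78e+02  2.73e+02 -8.00e-02] -0.0
wing if locked height [ 5.78e+02  2.73e+02 -8.00e-02] -0.0
[489.1 240.8  80. ]
[501.9 331.6  80. ]
[624.2 315.   80. ]
[614.5 225.3  80. ]
box [ 5.56e+02  2.75e+02 -8.00e-02] -0.0 stud from box [577.92963754 273.24187673]
```

```bash
sed -i 's/g<55/g<105/' fit.py; python3 fit.py
```

```text
wing px 685 [254 168  16  52 685]
wing [ 5.80159230e+02  2.74813380e+02 -1.23228912e-01] -0.8342029095894584
wing if locked height [ 5.81986016e+02  2.74771433e+02 -1.06753226e-01] -0.8789291743709301
[489.1 240.8  80. ]
[501.9 331.6  80. ]
[624.2 315.   80. ]
[614.5 225.3  80. ]
box [ 5.57915217e+02  2.77581846e+02 -1.27418103e-01] -0.9353508584220835 stud from box [579.73686921 274.78622658]
```

Wing and box fits agree within 0.5 mm: stud at (580, 274.8), yaw about -0.125. I'll descend and grip now.

```bash
python3 - <<'E'
from h import *;import pickle
from plant import *
q=q_of(-0.124+np.pi)
gripper_to(55,40)
move_pose([580,274.8,165],q)
print(move_linear([580,274.8,111],vel=80,contact_N=6))
print(read_eef_pos(),read_force())
gripper_to(0,40)
print(read_finger_gap(),read_force(),read_wrist_torque(),read_eef_pos(),read_clock())
for n in ("scene","wrist"): cv2.imwrite(f"pics/c_{n}.png",snapshot(n)["img"])
a=cv2.imread("pics/c_scene.png")[190:310,270:400]; b=cv2.imread("pics/c_wrist.png")
cv2.imwrite("pics/c.png",np.hstack([cv2.resize(a,(390,360)),cv2.resize(b,(400,360))]))
E
```

```text
False
[580.21998439 274.9429173  111.49053549] [ 0.32676397 -0.58200331  0.35253763]
13.437792663259344 [0.03893274 1.77115139 2.68855732] [ 0.27971351 -0.01325092 -0.00164446] [580.11371412 275.0557095  111.29324065] 4.2583
```

View pics/c.png

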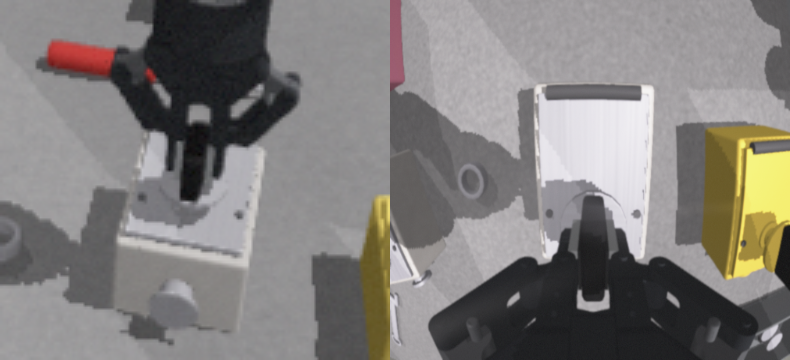

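The jaws hold the wing centrally, with a gap of about 13.5 mm. Next is the push down.

```bash
python3 - <<'E'
from h import *
from plant import *
gripper_to(0,70)
print(read_finger_gap())
q=q_of(-0.124+np.pi)
for z in (103,98,95.5):
    print(move_linear([580,274.8,z],q,vel=40)); hold(.1)
    print(read_eef_pos(),read_force(),read_wrist_torque())
print(read_clock())
cv2.imwrite("pics/d.png",cv2.resize(snapshot("scene")["img"][190:310,270:400],None,fx=4,fy=4))
E
```

```text
13.0394309001521
False
[580.10412999 274.99751812 103.21392737] [-0.07145663  3.22391941  5.5785285 ] [ 0.70813807 -0.11997779  0.00940657]
False
[580.1422668  274.99271304  98.37257451] [-0.68521507  2.9433574   8.23782557] [ 0.60403398  0.01951504 -0.07784586]
False
[580.15630425 275.00471364  95.93533557] [-0.45699455  2.72535079  8.85659278] [ 0.61026168  0.04427447 -0.01978299]
5.75
```

View pics/d.png

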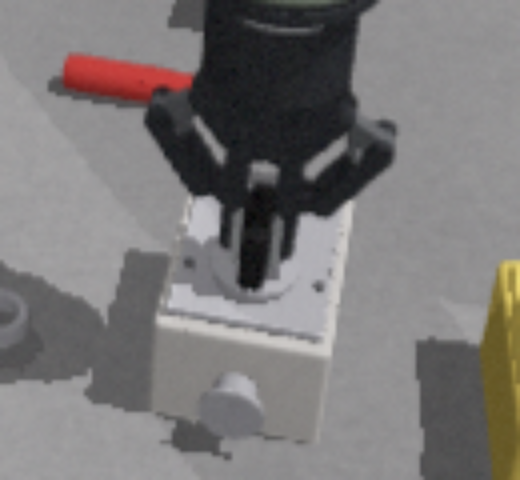

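```bash
python3 - <<'E'
from h import *
from plant import *
q=q_of(-0.124+np.pi)
for z in (94.5,93.5):
    c=move_linear([580,274.8,z],q,vel=20,contact_N=8); hold(.15)
    print(c,read_eef_pos()[2],np.mean([read_force() for _ in range(5)],0),read_wrist_torque())
print(read_clock())
E
```

```text
False 94.94546371486396 [-0.71051885  1.90368382  8.10659457] [0.51659079 0.1843527  0.00618098]
False 93.97170450395004 [-1.07205255  2.5405297   9.17277696] [0.5203282  0.14338857 0.00112918]
6.6
```

```bash
python3 - <<'E'
from h import *
from plant import *
for d in (.1,.2,.35,.5):
    move_linear([580,274.8,94.2],q_of(-0.124+np.pi-d),vel=60)
    p=read_eef_pos();t=read_wrist_torque();print(d,p,read_force(),t)
    if abs(t[2])>.7: print("STOP");break
print(read_finger_gap(),read_clock())
cv2.imwrite("pics/e.png",cv2.resize(snapshot("scene")["img"][190:310,270:400],None,fx=4,fy=4))
E
```

```text
0.1 [580.1369751  275.07358     94.73186818] [-0.93047113  2.67792759  9.75374111] [ 0.58242067  0.10894993 -0.00425603]
0.2 [580.14004216 275.08289371  94.72635657] [0.01110028 2.89274329 8.72020078] [ 0.62625474  0.09689833 -0.07303395]
0.35 [580.15526553 275.15562977  94.71785931] [-0.08713963  2.1818012   9.10101941] [ 0.69938782  0.10051512 -0.02738216]
0.5 [580.14871563 275.18213928  94.70724046] [-0.06901254  3.28267896  9.14735387] [ 0.74528577  0.0340189  -0.05939966]
13.29211506445943 7.7
```

View pics/e.png

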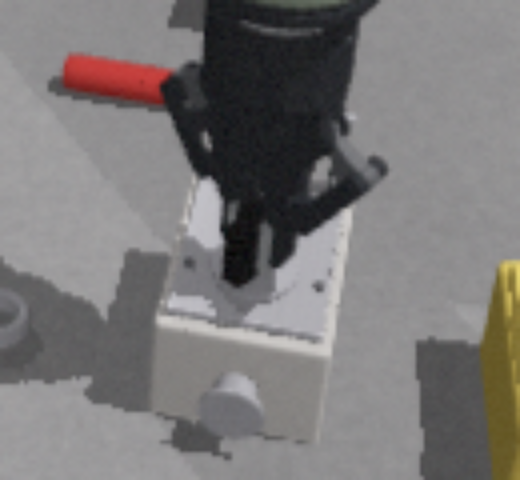

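It turns freely clockwise with about zero torque, and the wing follows. Continuing.

```bash
python3 - <<'E'
from h import *
from plant import *
for d in (.75,1.0,1.25,1.4,1.52):
    move_linear([580,274.8,94.2],q_of(-0.124+np.pi-d),vel=60)
    t=read_wrist_torque();print(d,read_eef_pos(),read_force(),t)
    if abs(t[2])>.8: print("STOP");break
hold(.2)
print(read_finger_gap(),read_wrist_torque(),read_clock())
cv2.imwrite("pics/f.png",cv2.resize(snapshot("scene")["img"][190:310,270:400],None,fx=4,fy=4))
E
```

```text
0.75 [580.1984515  275.22837648  94.74289966] [-0.5312072   3.73795588  9.32811348] [ 0.80328364  0.01529536 -0.05125384]
1.0 [580.26515111 275.28950873  94.77739846] [1.41785072 2.98060583 9.81937396] [ 0.80436304 -0.06697518 -0.05576397]
1.25 [580.32130397 275.31526205  94.77766437] [1.71923411 3.58795237 8.77517645] [ 0.91172481 -0.14239549  0.00512538]
1.4 [580.36861435 275.29858451  94.79409129] [0.70017871 4.43379642 8.61562784] [ 0.90530873 -0.22867829 -0.09916583]
1.52 [580.40577924 275.32912354  94.81701811] [1.10464791 4.20841646 8.18426111] [ 0.84720738 -0.24774848 -0.03933177]
13.312070351916457 [ 0.95743023 -0.27255975  0.03352718] 9.7167
```

View pics/f.png

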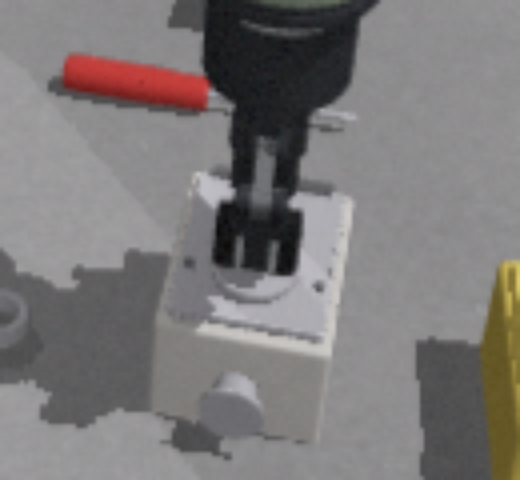

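The wing is now across the box. I'll ease it up toward the notch, release and retreat.

```bash
python3 - <<'E'
from h import *
from plant import *
q=q_of(-0.124+np.pi-1.52)
for z in (98,101):
    print(move_linear([580.2,275,z],q,vel=30),read_eef_pos()[2],read_force())
gripper_to(55,40); hold(.2); print(read_force())
move_linear([580.2,275,180],q,vel=120)
move_pose([570,273,270],q_of(-0.08+np.pi)); hold(.2)
import pickle
s=snapshot("wrist");o=[(r["conf"],r["centre"],r["pixels"]) for r in silhouettes("hatch_box",s)]
pickle.dump((s,o),open("g.pkl","wb"))
b=cv2.resize(s["img"][80:250,200:330],None,fx=3,fy=3);c=cv2.resize(snapshot("scene")["img"][190:310,180:400],None,fx=2,fy=2)
im=np.zeros((510,830,3),np.uint8);im[:b.shape[0],:b.shape[1]]=b;im[:c.shape[0],390:390+c.shape[1]]=c
cv2.imwrite("pics/g.png",im[:, :800]);print(read_clock(),read_finger_gap())
E
```

```text
False 98.589815087289 [1.00812005 3.97583645 7.13538006]
False 101.5383387445843 [1.30188081 2.96161431 7.43930326]
[-0.48523518 -0.27140866 -0.16178637]
13.325 55.119745848405195
```

View pics/g.png

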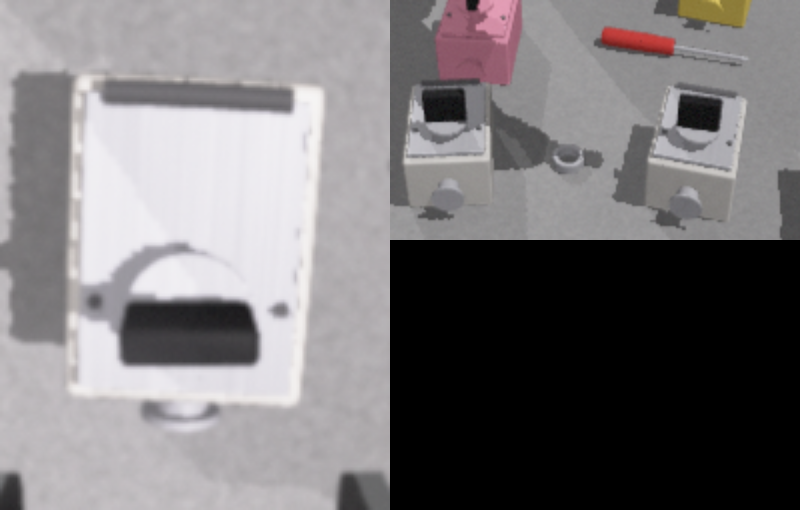

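The wing lies across the box, like the locked white box beside it. I'll check height and angle with a fit before handing in.

```bash
sed 's/b.pkl/g.pkl/; s/lab\[200,261\]/lab[190,262]/; /^w,e/,$d' fit.py > fit2.py; cat >> fit2.py <<'E'
for d in (-10,-8,-4,0,4):
    print(d,fit(bar(-23,23,-7,7,105+d,145+d),wm,[580,275,-1.64],[4,4,.1]))
E
python3 fit2.py
```

```text
wing px 901 [240 180  46  21 901]
-10 (array([578.6550123 , 274.95145688,  -1.67124457]), np.float64(-0.8233109555777746))
-8 (array([578.82563909, 275.82555961,  -1.58531428]), np.float64(-0.8111972752733875))
-4 (array([576.58675419, 273.96268562,  -1.62210085]), np.float64(-0.7897737395332265))
0 (array([575.22975412, 274.75122276,  -1.63087858]), np.float64(-0.769098357374468))
4 (array([574.09232765, 274.19103519,  -1.69233293]), np.float64(-0.7473831666601813))
```

```bash
python3 -c "
from plant import *
print(close_job(),read_clock())"
```

```text
the job is handed in; nothing more can be done
the job is handed in; nothing more can be done
```

I gripped the wing of the unlocked stud on the white hatch_box at about (580, 275) mm. I pushed it in about 16–17 mm and then turned it about 1.52 rad clockwise, with almost no torque. I eased it up, let go, backed off and handed the job in at about 13.3 s.

**Last checks:**
- **Angle:** the wing lies across the box, at a fitted angle of about -1.6 rad. That is roughly 1.5 rad from where it started, and it looks the same as the other locked white box in view.
- **Height:** the wing is about 8–10 mm lower than before. The image fit preferred this range, and only there did its position stay on the stud axis.
- **Contact:** the force on the tool was near zero after release, and the gripper was open and well clear of the box.

**Doubtful points:** the wing fits overlap the image only moderately (0.77–0.88). The fit before the push also slightly preferred the locked height, so the height check is weaker than the angle check. While pushing, the force read about 1–2 N below the stated spring force. I put that down to sensor offset, because the stud turned freely.

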